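# Snap the pointer knob back on the board preheater

### The arm

A 7-joint arm with a two-finger parallel gripper is mounted at the origin on the work surface. World frame = base frame: x ahead of the robot, y to its left, z up, the work surface at z = 0. Lengths are in mm, angles in rad, forces in N, time in s.
With the tool pointing down it reaches from about 425 to 875 mm from the base axis. Payload 8.4 kg.
Tool frame: the origin (TCP) lies between the finger pads; the fingertips stand 22 mm ahead of it and the grasp point (between the pads) lies 3 mm ahead of it; z points along the fingers, y is the line along which they close (so a half turn about z gives the same grasp; the last joint's range is limited). The gripper opens to 87 mm and grips with 3 to 60 N. Pads are 19 mm wide; open, the fingers measure 117 mm over their backs; the gripper's body (75 mm by 190 mm) begins 51 mm behind the grasp point.
Start: joints at [-1.448, 0.333, 0.04, 1.465, -0.013, 1.343, -0.059], TCP at [142.994, 634.047, 205.646] pointing down, gripper open.
Joint ranges: [-2.58, 2.58], [-0.38, 2.09], [-1.3, 1.39], [0.25, 2.4], [-1.5, 4.64], [0.08, 2.09], [-2.65, 2.65]. Speed limits (rad/s): [2.22, 2.22, 2.79, 2.79, 3.14, 3.14, 3.14].

### API

Orientations are given as a unit quaternion [x, y, z, w].
In Python, from rig import monitor, cams, close_job, spotter gives the robot as it stands.
- The arm moves only by the shell command python3 -m creep 'ROWS' [OPENING] [FORCE]. ROWS is text: rows parted by semicolons, each of 4 numbers parted by spaces: the shift along the tool's x, y, z in m, then the turn about the tool's z in rad. A call has 1 to 5 rows; each row shifts and turns the commanded pose from where the row before left it, along the tool's axes as they then stand; what a row does not reach is not made up. A row lasts 1/10 s, in which the tool goes at most 50 mm and 8.59 degrees, less where a joint would pass 70% of its speed; a pose out of reach is approached as far as the arm can. A call with a gripper value outside its range is refused whole. OPENING is the opening, from 0 (shut) to 1 (fully open), set as the call begins (- or left out, the last holds). The fingers move at their own pace and stop on an object; FORCE is the grip in N (left out, the last holds). Time passes only in rows, so rows that do not move let the fingers close. It gives the time, the measured TCP pose, the force, the opening and the grip force at its end, in the units of the state.
- monitor.sense(): the state, without advancing time (a new reading comes with each control period).
- cams.camera(name): name is "scene" or "side" or "wrist"; returns a dict with "color" (420x560x3 uint8, blue, green, red), "z_map" (420x560 float32, mm along the optical axis (not along the pixel's ray), 0 where there is no reading), "mtx" (3x3 intrinsics, pixels), "position" and "orientation" of the camera in the world. Camera axes: x right, y up, looking along -z (the intrinsics and any distortion apply to the point x, -y, -z); pixel columns grow to the right and rows downward; lengths in mm; the calibration is good to about 2 mm. A picture is of the moment at which its call begins.
- close_job(): hands the job in; it is judged then, once.
Trained networks look in the newest picture that a camera, given by its name, has taken for a name from the list of things; names that differ only in an ending like _2 or _b are one class to them, and where a whole thing is asked for, a point or a joint stands for the part that bears it (a point fixed in the world has none). Each returns a list of dicts, best first, with "confidence" (0 to 1); they miss things now and then, are a little off and sometimes report something else, mostly with a low value. They report only what shows in the picture. A call takes as long as a camera call. They do not tell look-alikes from the thing itself.
- spotter.spot_in(target, camera): "bbox" ([left, top, width, height] in pixels, round what is visible of it).
- spotter.trace(target, camera): "pixels" (420x560 bool, what is visible of it) and "bbox" ([left, top, width, height] in pixels, round what is visible of it).
The state is a dict: "time": time; "joint_pos": joint angles; "qvel": joint speeds; "effort": joint torques, N m; "eef_pos": TCP position; "ee_rot": TCP orientation; "ft_force": force on the tool from outside, world axes, zero at the start; "ft_torque": the same for the moment, N m; "grip_width": opening from 0.0 (shut) to 1.0 (fully open); "grip_force": force on a finger pad.
Only numpy, scipy, OpenCV 4.12 (cv2) and the standard library are available. Lean on these libraries where they do the work, as an engineer would, in place of code of your own. Each camera call takes 0.05 s, during which the arm holds its last target. There are 200 camera calls.

### The job

The right-hand control of the board preheater has lost its pointer knob, which lies on the bench. Put the knob on the bare D-shaft, feel for the flat, push it fully home until it snaps, and then turn it anticlockwise to off, so that it points at its off mark, and let go. Be gentle, the shaft is delicate: nothing may press on the preheater with more than 32 N; leave the other things on the bench where they are.

Things in the scene. Friction and masses are not known exactly. Their poses are not given: they have to be found in the camera images.
- knob: The loose black plastic pointer knob, 35 g, 42 mm tall, standing on its skirt, bore down. Origin: centre of its underside; z up, x to its pointer. Octagonal skirt 41 mm across flats, height 0 to 18 mm. D-bore in the underside, on the axis, 16 mm deep, 16.7 mm across, its flat 1.85 mm from the axis on the +x side, so knob x and the shaft's flat must face the same way, within about 0.11 rad.
- wing (a point): Centre of the top of the knob's straight grip wing, on the knob's axis, 42 mm above its underside. The wing rises from the skirt (18 mm) to 42 mm, runs along the knob's x from -17 mm to the round nose at +24 mm, and is 14 mm thick along its y: grasp it from above across y.
- nose (a point): Tip of the wing's rounded pointer nose, at the top, 24 mm from the knob's axis to its +x; a white line on top runs to it.
- seat (a point): Foot of the bare D-shaft: point on its axis at deck level, 60 mm above the bench, fixed to the preheater. z up; x to the off mark. Knob fully home: its origin lies here, skirt on the deck. Knob off: its x parallel to this x. A sprung barb on the shaft stops a sliding knob about 8 mm above this point; 9 to 16 N of push takes it over, it snaps at about 5 mm, then goes down easily.
- shaft_top (a point): Middle of the shaft's top end, 14 mm above the deck (fixed to the preheater, does not turn). Steel shaft 15 mm in diameter, flat 1 mm from the axis, top edge chamfered 0.4 mm. The flat's direction is not measured, see or feel it: at the start 0.45 to 2.2 rad clockwise (from above) of seat x. A knob that does not match rests on the top, underside 12 to 14 mm over the deck.
- off_mark (a point): White off dash on the deck, 27 mm from the shaft's axis. The shaft is a stiff rotary control (0.035 N m): flat towards this mark = off, a hard stop; it turns clockwise from there up to 4.6 rad, and anticlockwise back. A fitted knob turns it with about 0.11 rad of play either way, so stop turning when the pointer meets the mark: forcing it on against the stop breaks the shaft.
- preheater: The fixed board preheater: a grey metal box 200 mm (x) by 240 mm (y) by 60 mm high, origin at the centre of its underside, its control strip to -x (the robot) and an 8 mm high ribbed steel heating plate on its +x part. The bare shaft stands at (-62, -55) mm from its origin; an equal pointer knob is already fitted, at off, at (-62, +55) mm.
- round_knob: A plain black round knob from other equipment, 48 mm wide, 22 mm tall, no wing. Origin: centre of its underside. Leave alone.
- tape: A brown roll of tape, 72 mm wide, 24 mm tall, lying flat. Origin: centre of its underside. Leave alone.
- jig: A heavy brass-coloured board holder, 120 x 180 x 24 mm, at the back. Origin: centre of its underside. Leave alone.
- flux: An amber jar, 48 mm wide, 50 mm tall, at the left. Origin: centre of its underside. Leave alone.
- driver: A screwdriver 170 mm long lying at the back. Origin: on the bench below its middle. Leave alone.
- tray: A white divided parts tray, 90 x 130 x 22 mm, at the left. Origin: centre of its underside. Leave alone.
Not all that is in view belongs to the job. What is shaped like the knob but pink is not meant.

How it is judged:
By the outcome, as a careful person would: the job done as asked, in the order asked, and still so for the second after the job is handed in, with the robot touching nothing.
It also fails if it takes over 72 s, if anything falls off the work surface, if the arm or the gripper's body presses on something with over 40 N, if the wrist force passes 120 N, or if a joint passes its speed limit or range.

## Working session

There is one attempt and no reset: what is moved stays moved. The work goes in short steps, Python scripts to look and compute and a shell command to move; the robot and the scene stay as the last step left them, time stands still between calls to the robot, and variables do not carry over. Pictures are saved under pics/ and viewed, at most 10 in all, crops included, and the job is handed in when it is done.

```bash
ls; mkdir -p pics; cat > h.py <<'E'
import numpy as np, cv2
from scipy.spatial.transform import Rotation as R
from rig import monitor, cams, spotter
def world(c,u,v,z=None):
    """pixel -> world using depth map"""
    z=c["z_map"][int(round(v)),int(round(u))] if z is None else z
    K=c["mtx"]; p=np.array([(u-K[0,2])/K[0,0]*z,-(v-K[1,2])/K[1,1]*z,-z])
    return R.from_quat(c["orientation"]).apply(p)+c["position"]
def world_plane(c,u,v,h):
    a=np.array(c["position"]); d=world(c,u,v,1000.)-a
    return a+d*(h-a[2])/d[2]
def cloud(c):
    K=c["mtx"];z=c["z_map"];v,u=np.mgrid[:z.shape[0],:z.shape[1]]
    p=np.stack([(u-K[0,2])/K[0,0]*z,-(v-K[1,2])/K[1,1]*z,-z],-1)
    return p@R.from_quat(c["orientation"]).as_matrix().T+c["position"]
def proj(c,P):
    K=c["mtx"]; q=R.from_quat(c["orientation"]).inv().apply(np.array(P)-c["position"])
    return K[0,0]*q[0]/-q[2]+K[0,2], K[1,1]*-q[1]/-q[2]+K[1,2]
E
python3 - <<'E'
from h import *
for n in("scene","side"):
    c=cams.camera(n); cv2.imwrite(f"pics/{n}0.png",c["color"]); print(n,c["position"],c["mtx"].tolist(), c.keys())
    for t in("knob","wing","nose","seat","shaft_top","off_mark","preheater"):
        for d in spotter.spot_in(t,n)[:4]:
            b=d["bbox"];u,v=b[0]+b[2]/2,b[1]+b[3]/2
            print(t,round(d["confidence"],2),np.round(b),world(c,min(u,559),min(v,419)).round(1))
print(monitor.sense())
E
```

```text
pics
scene [1030.33417941  459.67757138  960.07597238] [[423.28869690947107, 0.0, 280.45143502996325], [0.0, 423.28869690947107, 209.3976234571685], [0.0, 0.0, 1.0]] dict_keys(['color', 'z_map', 'mtx', 'position', 'orientation'])
knob 0.83 [304. 238.  16.  22.] [627.1 225.9  40.4]
knob 0.67 [241. 214.  15.  24.] [673.6  64.2  44. ]
knob 0.48 [279. 204.  13.  21.] [590.5 116.3  43.3]
wing 0.78 [301. 245.  18.  17.] [633.9 225.9  30.6]
wing 0.67 [242. 216.  19.  20.] [667.8  67.   35.6]
wing 0.58 [277. 201.  16.  24.] [588.3 112.5  42.3]
wing 0.28 [290. 278.  94.  86.] [728.1 372.3  22.9]
nose 0.72 [240. 219.  18.  21.] [678.5  68.2  37.2]
nose 0.59 [301. 239.  19.  19.] [628.7 222.7  40.9]
nose 0.49 [278. 204.  16.  20.] [586.4 115.4  42. ]
seat 0.75 [142. 115. 112.  96.] [ 619.6 -157.4   69.2]
shaft_top 0.7 [302. 240.  19.  23.] [629.  226.4  36.4]
shaft_top 0.66 [315. 198.  19.  19.] [499.7 174.   22.9]
shaft_top 0.56 [142. 113. 110.  94.] [ 615.2 -166.9   67. ]
off_mark 0.97 [139. 114. 113.  94.] [ 622.  -165.9   71.4]
preheater 0.62 [139. 114. 115.  95.] [ 619.2 -162.5   69.9]
pre
[... 1133 characters left out ...]
5,  0.33317749,  0.03989368,  1.46540145, -0.01338181,
        1.34328265, -0.05848716]), 'qvel': array([-1.20175001e-03,  6.63237687e-04, -7.55009770e-05,  1.15698196e-03,
        5.04608095e-05,  5.62796836e-04,  1.10297484e-03]), 'effort': array([-3.48649410e-04, -6.56050301e+01,  1.33240812e+00, -4.04046679e+01,
       -6.00029994e-02,  3.49269575e-02,  6.81272195e-05]), 'eef_pos': array([143.00267112, 634.05223764, 205.65965238]), 'ee_rot': array([ 1.10678325e-01,  9.93856282e-01, -1.84487538e-06,  3.45808850e-06]), 'ft_force': array([ 0.12190241,  0.40716633, -0.05759769]), 'ft_torque': array([-0.03402145,  0.01408096, -0.00481409]), 'grip_force': 0.0, 'grip_width': 1.0026649002410308}
```

```bash
python3 - <<'E'
import cv2,numpy as np
s=cv2.imread("pics/side0.png"); c=cv2.imread("pics/scene0.png")
z=cv2.resize(c[190:270,225:335],None,fx=5,fy=5,interpolation=cv2.INTER_CUBIC)
z2=cv2.resize(s[190:265,225:325],None,fx=4,fy=4,interpolation=cv2.INTER_CUBIC)
cv2.imwrite("pics/crop1.png",z)
cv2.imwrite("pics/crop2.png",cv2.resize(s[180:405,200:460],None,fx=2.6,fy=2.6,interpolation=cv2.INTER_CUBIC))
E
```

```text
(no output)
```

View pics/scene0.png

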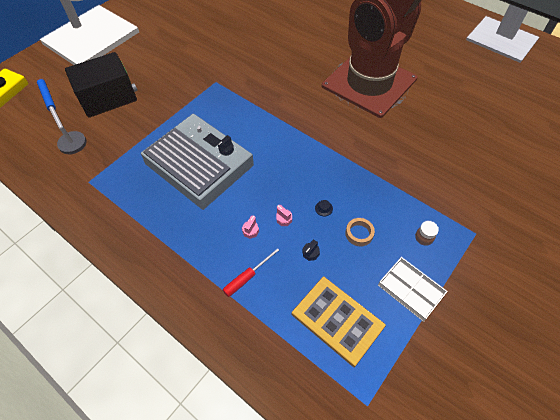

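View pics/crop1.png

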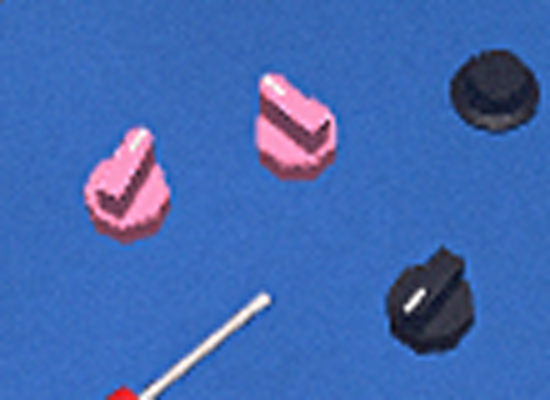

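View pics/crop2.png

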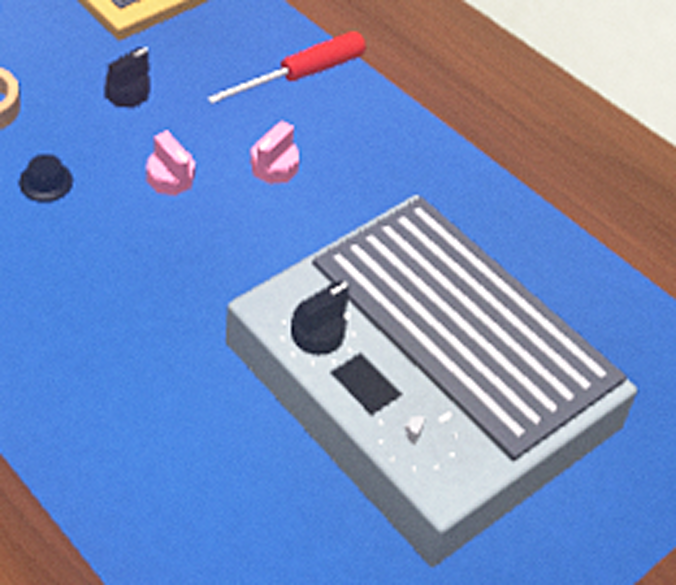

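The black winged knob at scene (311,249) is the one meant. It is black, with a skirt, a wing and a white line; the nose is at the lower left, about (307,251). The look-alikes are pink at (249,226) and (285,214), and the black one at (323,208) is round with no wing. The crop confirms this. The bare shaft shows in the side picture at about (359,345), with its off dash at about (371,340).

```bash
cat >> h.py <<'E'
def delta(p,yaw=None,st=None):
    """tool-frame shift (m) and turn to TCP at world p (mm) with tool y along world angle yaw (mod pi)"""
    st=st or monitor.sense(); r=R.from_quat(st["ee_rot"]); d=r.inv().apply(np.array(p)-st["eef_pos"])/1000
    y=r.as_matrix()[:,1]; cur=np.arctan2(y[1],y[0]); t=0
    if yaw is not None: t=-((yaw-cur+np.pi/2)%np.pi-np.pi/2)   # tool z down: + turn = clockwise
    print("shift",d.round(4),"turn",round(t,3),"cur yaw",round(cur,3),"q7",st["joint_pos"][6].round(3))
E
python3 - <<'E'
from h import *
for n in("scene","side"):
    c=cams.camera(n);P=cloud(c);im=c["color"].astype(int)
    near=np.hypot(P[...,0]-628,P[...,1]-224)<45
    top=near&(P[...,2]>36)&(im.max(-1)<90)
    X=P[top][:,:2];m=X.mean(0);w,V=np.linalg.eigh(np.cov(X.T))
    wh=near&(P[...,2]>34)&(im.min(-1)>140)
    print(n,len(X),"wing mean",m,"axis",V[:,1],np.degrees(np.arctan2(V[1,1],V[0,1])),"sd",np.sqrt(w),"white",wh.sum(),P[wh].mean(0) if wh.any() else None)
    body=near&(P[...,2]>5)&(im.max(-1)<90); print("body",P[body].mean(0),P[body][:,2].max())
    d=[x for x in spotter.trace("preheater",n) if x["confidence"]>.5][0]
    M=d["pixels"]&(abs(P[...,2]-60)<4); q=cv2.minAreaRect(P[M][:,:2].astype(np.float32)); print("deck",q)
    M=d["pixels"]&(abs(P[...,2]-64)<9); q=cv2.minAreaRect(P[M][:,:2].astype(np.float32)); print("all",q)
    if n=="side":
        print("shaft",world(c,200+415/2.6,180+427/2.6),world_plane(c,200+415/2.6,180+427/2.6,74),"mark",world_plane(c,200+445/2.6,180+416/2.6,60))
delta([628,224,200])
E
```

```text
scene 79 wing mean [621.22803831 219.81138332] axis [-0.99949971 -0.03162796] -178.18754925285754 sd [ 4.42126    11.38965509] white 7 [634.0311494  218.67542486  42.47472235]
body [623.86766091 222.59875101  26.4063754 ] 46.11736314702716
deck ((597.0928955078125, -192.18679809570312), (242.22413635253906, 200.33055114746094), 87.75640106201172)
all ((597.0606689453125, -191.99429321289062), (242.58297729492188, 200.18605041503906), 87.48888397216797)
side 68 wing mean [617.40293702 213.9109789 ] axis [-0.99537866  0.09602772] 174.4895259127693 sd [ 3.89819505 10.31226821] white 10 [636.85009282 218.21606271  44.42634129]
body [615.01628658 210.03345172  25.79079824] 48.35496069714782
deck ((595.3445434570312, -193.33572387695312), (240.5264129638672, 202.1437530517578), 87.58744049072266)
all ((595.3445434570312, -193.33572387695312), (240.5264129638672, 202.1437530517578), 87.58744049072266)
shaft [ 527.8195291  -246.02833219   76.20829668] [ 529.08509663 -245.15302082   74.        ] mark [ 560.73262807 -246.30098882   60.        ]
shift [-0.5633 -0.2933  0.0057] turn 0 cur yaw 1.349 q7 -0.058
```

```bash
python3 -m creep '-0.042 -0.0228 0 0;-0.042 -0.0228 0 0;-0.042 -0.0228 0 0;-0.042 -0.0228 0 0;-0.042 -0.0228 0 0'; python3 -m creep '-0.042 -0.0228 0 0;-0.042 -0.0228 0 0;-0.042 -0.0228 0 0;-0.042 -0.0228 0 0;-0.042 -0.0228 0 0'; python3 -m creep '-0.042 -0.0228 0 0;-0.042 -0.0228 0 0;-0.042 -0.0228 0 0;0 0 0 -0.11;0 0 0 -0.11'
python3 - <<'E'
from h import *
delta([620,218,205],np.pi/2)
c=cams.camera("wrist"); cv2.imwrite("pics/w1.png",c["color"]); print(c["position"])
P=cloud(c);im=c["color"].astype(int)
near=np.hypot(P[...,0]-620,P[...,1]-218)<45
top=near&(P[...,2]>38)&(P[...,2]<46)
q=cv2.minAreaRect(P[top][:,:2].astype(np.float32)); print(q,top.sum())
wh=top&(im.min(-1)>140); print(wh.sum(),P[wh].mean(0))
d=[(x["confidence"],x["bbox"]) for x in spotter.trace("knob","wrist")];print(d)
sk=near&(P[...,2]>14)&(P[...,2]<21); print(cv2.minAreaRect(P[sk][:,:2].astype(np.float32)))
E
```

```text
time: 1.5
eef_pos: [324.0, 475.2, 205.9]
ee_rot: [0.111, 0.994, 0.0, 0.0]
ft_force: [0.8, 1.1, 1.1]
grip_width: 1.0
grip_force: 0.0
time: 2.0
eef_pos: [503.8, 317.8, 206.0]
ee_rot: [0.111, 0.994, 0.0, 0.0]
ft_force: [0.2, 0.4, 0.1]
grip_width: 1.004
grip_force: 0.0
time: 2.5
eef_pos: [611.6, 222.7, 205.3]
ee_rot: [0.001, 1.0, -0.0, -0.0]
ft_force: [-0.1, 1.1, -0.7]
grip_width: 1.002
grip_force: 0.0
shift [-0.0084 -0.0046  0.0003] turn -0.001 cur yaw 1.57 q7 1.245
[529.66227726 223.17069443 384.61602351]
((621.6326904296875, 219.7538604736328), (40.45769500732422, 13.850730895996094), 0.17261062562465668) 414
45 [635.27378103 220.29379181  42.32894099]
[(0.78, [152.6, 149.5, 50.9, 34.9]), (0.77, [132.1, 212.2, 40.2, 39.2]), (0.66, [255.2, 174.8, 39.9, 45.1])]
((618.2734985351562, 219.59747314453125), (39.553382873535156, 40.670814514160156), 89.61701965332031)
```

```bash
python3 -m creep '-0.0066 -0.003 0.04 0;0 0 0.045 0;0 0 0.045 0;0 0 0 0' 0.5; python3 -c "
from h import *
delta([618.2,219.7,43.5],np.pi/2+.003)"
```

```text
time: 3.0
eef_pos: [612.5, 220.8, 69.5]
ee_rot: [0.002, 1.0, -0.002, -0.005]
ft_force: [-1.3, -0.0, -0.1]
grip_width: 0.721
grip_force: 0.0
shift [-0.0059 -0.001   0.0259] turn -0.007 cur yaw 1.567 q7 1.276
```

```bash
python3 -m creep '0 0 0 0;0 0 0 0'; python3 -c "
from h import *
delta([618.2,219.7,43.5],np.pi/2+.003)"
```

```text
time: 3.2
eef_pos: [618.7, 222.5, 78.8]
ee_rot: [0.001, 1.0, 0.001, 0.002]
ft_force: [-0.3, -0.0, 0.5]
grip_width: 0.552
grip_force: 0.0
shift [ 0.0006 -0.0029  0.0353] turn -0.006 cur yaw 1.568 q7 1.278
```

```bash
python3 -m creep '0 -0.0025 0.015 -0.005;0 0 0.012 0;0 0 0.008 0;0 0 0 0;0 0 0 0'; python3 -m creep '0 0 0 0;0 0 0 0' 0.5 20; python3 -c "
from h import *
delta([618.2,219.7,43.5],np.pi/2+.003)"
```

```text
time: 3.7
eef_pos: [616.9, 219.2, 40.5]
ee_rot: [-0.002, 1.0, -0.0, -0.0]
ft_force: [0.8, 0.8, 0.1]
grip_width: 0.499
grip_force: 0.0
time: 3.9
eef_pos: [617.3, 219.4, 41.1]
ee_rot: [-0.002, 1.0, 0.0, 0.0]
ft_force: [-0.6, -0.8, 0.2]
grip_width: 0.5
grip_force: 0.0
shift [-0.0009  0.0003 -0.0024] turn 0.0 cur yaw 1.574 q7 1.297
```

```bash
python3 -m creep '-0.001 0 -0.002 0;0 0 0 0;0 0 0 0' 0.1 40;python3 -m creep '0 0 0 0;0 0 0 0;0 0 0 0;0 0 0 0;0 0 0 0' 0.1 40; python3 -c "
from h import *
delta([618.2,219.7,43.5],np.pi/2+.003)"
```

```text
time: 4.2
eef_pos: [618.2, 219.3, 42.9]
ee_rot: [-0.002, 1.0, 0.0, 0.0]
ft_force: [0.0, -0.3, 1.1]
grip_width: 0.309
grip_force: 0.0
time: 4.7
eef_pos: [618.0, 219.3, 42.6]
ee_rot: [-0.002, 1.0, -0.0, 0.0]
ft_force: [0.3, 0.2, -0.0]
grip_width: 0.106
grip_force: 0.0
shift [-0.0002  0.0004 -0.0009] turn 0.0 cur yaw 1.574 q7 1.297
```

```bash
python3 - <<'E'
from h import *
s=cams.camera("wrist"); cv2.imwrite("pics/w2.png",s["color"])
c=cams.camera("scene"); z=cv2.resize(c["color"][200:290,250:370],None,fx=4,fy=4,interpolation=cv2.INTER_CUBIC)
o=np.zeros((420,1040,3),np.uint8); o[:, :560]=s["color"]; o[:360,560:]=z
cv2.imwrite("pics/g1.png",cv2.resize(o,(800,323))); print(monitor.sense()["grip_width"])
E
```

```text
0.10031673907144809
```

View pics/g1.png

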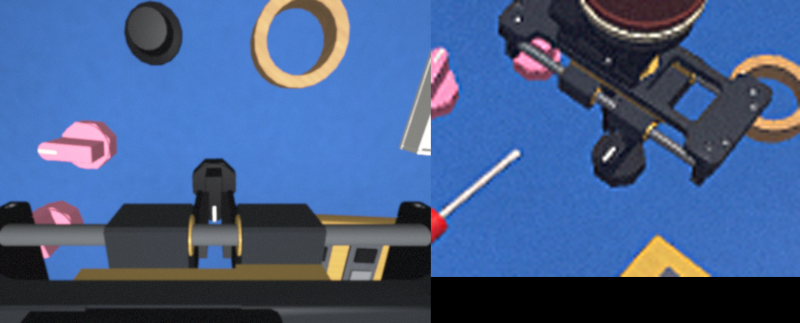

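```bash
python3 - <<'E'
from h import *
for n in("wrist","scene"):
    c=cams.camera(n);P=cloud(c);im=c["color"].astype(int); print(n,np.array(c["position"]).round())
    b=(abs(P[...,0]-615)<50)&(abs(P[...,1]-220)<40)
    for lo,hi in((3,16),(16,21),(36,40),(40,46),(46,60)):
        m=b&(P[...,2]>lo)&(P[...,2]<hi)&(im.max(-1)<110)
        if m.sum()>5: print(lo,hi,m.sum(),np.percentile(P[m][:,0],[1,50,99]).round(1),np.percentile(P[m][:,1],[1,50,99]).round(1))
    m=b&(P[...,2]>38)&(P[...,2]<46)&(im.min(-1)>140); print("white",m.sum(),P[m].mean(0))
print(monitor.sense()["eef_pos"],R.from_quat(monitor.sense()["ee_rot"]).as_matrix().round(3))
E
```

```text
wrist [536. 219. 222.]
3 16 275 [598.1 599.5 611. ] [199.8 218.3 238. ]
16 21 1090 [598.8 612.4 626.2] [199.9 219.  238.2]
36 40 45 [601.5 602.  614.2] [212.4 219.1 225.8]
40 46 918 [601.9 614.8 640.8] [212.2 219.8 226. ]
46 60 19 [606.5 608.  625.5] [212.5 224.5 232.7]
white 116 [635.51230263 219.47832509  42.59707603]
scene [1030.  460.  960.]
3 16 50 [606.9 629.5 639.7] [198.4 228.7 239.7]
16 21 82 [603.3 621.5 641.8] [199.7 227.9 239. ]
36 40 11 [618.6 637.5 642.8] [211.9 222.  226. ]
40 46 41 [615.7 627.3 641.1] [212.4 218.8 225.7]
white 8 [633.98034775 218.46772714  41.75801035]
[617.9991022  219.23595574  42.64474688] [[-1.    -0.003 -0.   ]
 [-0.003  1.    -0.   ]
 [ 0.    -0.    -1.   ]]
```

```bash
python3 -m creep '0 0 0 0;0 0 0 0;0 0 0 0' 0 40;python3 -m creep '0 0 0 0;0 0 0 0;0 0 0 0'
```

```text
time: 5.2
eef_pos: [618.0, 219.3, 42.6]
ee_rot: [-0.002, 1.0, -0.0, -0.0]
ft_force: [0.1, -0.6, 0.2]
grip_width: 0.009
grip_force: 0.0
time: 5.5
eef_pos: [618.0, 219.3, 42.6]
ee_rot: [-0.002, 1.0, -0.0, -0.0]
ft_force: [-0.5, 0.7, -1.0]
grip_width: 0.004
grip_force: 0.0
```

```bash
python3 - <<'E'
from h import *
c=cams.camera("wrist");P=cloud(c); b=(abs(P[...,0]-615)<50)&(abs(P[...,1]-220)<20)
for z in range(44,180,6):
    m=b&(P[...,2]>z)&(P[...,2]<z+6)
    if m.sum()>3: print(z,m.sum(),np.percentile(P[m][:,0],[1,50,99]).round(1),np.percentile(P[m][:,1],[1,50,99]).round(1))
cv2.imwrite("pics/w3.png",cv2.resize(c["color"][180:420,150:430],(800,600)))
E
```

```text
56 59 [605.9 607.6 608.1] [211.2 220.3 228.4]
62 150 [605.8 607.2 608.3] [211.1 220.2 229. ]
68 159 [605.7 607.3 608.5] [211.1 219.7 228.8]
74 192 [605.8 607.4 608.4] [211.  219.7 228.9]
80 226 [605.8 607.6 613.5] [212.1 219.7 227.7]
86 165 [605.8 607.6 610.1] [212.4 219.2 227.4]
92 186 [605.7 607.6 608.4] [212.8 220.1 227. ]
98 191 [605.9 607.7 625. ] [214.4 220.1 225.4]
104 397 [606.  622.8 627.2] [214.9 219.7 225. ]
110 13 [618.2 626.7 628.4] [215.  224.9 224.9]
116 54 [612.6 617.2 623.7] [214.9 214.9 224.9]
122 43 [608.8 612.2 616.9] [214.8 214.9 224.9]
128 38 [580.1 606.8 614.8] [201.7 214.9 237.8]
134 906 [579.  579.7 605.2] [200.3 219.7 239.7]
140 1519 [579.1 579.9 600.1] [200.3 219.5 239.6]
146 2319 [579.1 580.1 595.3] [200.5 220.1 239.4]
152 7297 [579.4 588.4 595.1] [200.3 223.  239.6]
158 2135 [591.2 593.2 594.6] [200.5 220.  239.6]
164 3892 [590.8 592.  593.1] [200.4 220.2 239.6]
170 4720 [590.5 591.9 595.6] [200.4 219.7 239.7]
176 870 [590.1 591.3 592.4] [202.9 219.9 236.2]
```

View pics/w3.png

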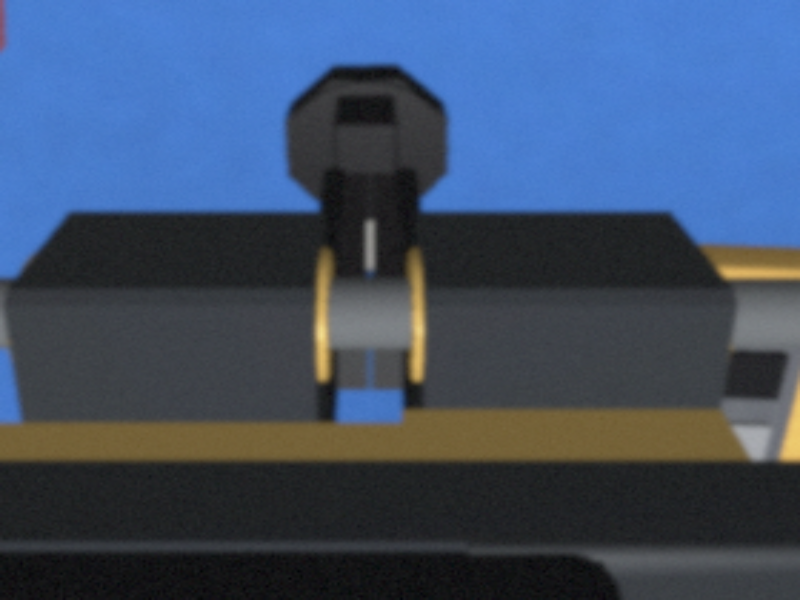

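Seen from the wrist camera, the closed fingers hover over the wing. Their tips are at z≈57, about 36 mm higher than the stated 22 mm ahead of the TCP, so the grasp closed on air above the wing. I'll open, measure the tips and go lower.

```bash
python3 -m creep '0 0 0 0;0 0 0 0;0 0 0 0;0 0 0 0;0 0 0 0' 0.45;python3 -m creep '0 0 0 0;0 0 0 0;0 0 0 0'; python3 - <<'E'
from h import *
c=cams.camera("wrist");P=cloud(c)
m=(P[...,0]>603)&(P[...,0]<612)&(abs(P[...,1]-219)<40)&(P[...,2]>48)&(P[...,2]<100)
Q=P[m]
for s in(-1,1):
    q=Q[(Q[:,1]-219)*s>0]; print(len(q),np.percentile(q[:,2],[0,1,5]).round(1),np.percentile(q[:,1],[1,99]).round(1),np.percentile(q[:,0],[1,50,99]).round(1))
E
```

```text
time: 6.05
eef_pos: [618.0, 219.3, 42.6]
ee_rot: [-0.002, 1.0, -0.0, -0.0]
ft_force: [0.2, 0.9, -0.1]
grip_width: 0.373
grip_force: 0.0
time: 6.35
eef_pos: [618.0, 219.3, 42.6]
ee_rot: [-0.002, 1.0, -0.0, -0.0]
ft_force: [-0.1, 0.4, -0.2]
grip_width: 0.448
grip_force: 0.0
832 [59.5 60.1 62.8] [188.9 200.6] [605.8 607.4 611.3]
831 [59.7 60.5 62.9] [239.3 250.9] [605.5 607.2 611.6]
```

```bash
python3 -m creep '0 0.0005 0.012 0;0 0 0.01 0;0 0 0.008 0;0 0 0 0;0 0 0 0'; python3 - <<'E'
from h import *
c=cams.camera("wrist");P=cloud(c)
m=(P[...,0]>603)&(P[...,0]<612)&(abs(P[...,1]-219)<40)&(abs(P[...,1]-219)>15)&(P[...,2]>22)&(P[...,2]<100)
Q=P[m]
for s in(-1,1):
    q=Q[(Q[:,1]-219)*s>0]; print(len(q),np.percentile(q[:,2],[0,1,5]).round(1),np.percentile(q[:,1],[1,99]).round(1))
E
```

```text
time: 6.9
eef_pos: [617.8, 219.6, 12.2]
ee_rot: [-0.002, 1.0, -0.0, -0.0]
ft_force: [0.5, 0.4, 1.2]
grip_width: 0.448
grip_force: 0.0
1160 [28.6 30.2 33.2] [188.4 200.8]
1163 [28.8 29.9 33.1] [239.8 252. ]
```

```bash
python3 -m creep '0 0 0.004 0;0 0 0.003 0;0 0 0 0' 0 40;python3 -m creep '0 0 0 0;0 0 0 0;0 0 0 0;0 0 0 0';python3 -m creep '0 0 0 0;0 0 0 0'
```

```text
time: 7.25
eef_pos: [617.7, 219.7, 5.2]
ee_rot: [-0.002, 1.0, -0.0, -0.0]
ft_force: [-0.1, 0.6, -0.5]
grip_width: 0.264
grip_force: 0.0
time: 7.65
eef_pos: [618.0, 219.8, 5.7]
ee_rot: [-0.002, 1.0, 0.0, 0.0]
ft_force: [-0.5, -1.1, -0.5]
grip_width: 0.161
grip_force: 40.0
time: 7.85
eef_pos: [618.0, 219.8, 5.7]
ee_rot: [-0.002, 1.0, -0.0, 0.0]
ft_force: [0.2, 0.2, 0.2]
grip_width: 0.156
grip_force: 40.0
```

```bash
python3 -m creep '0 0 -0.015 0;0 0 -0.035 0;0 0 -0.045 0;0 0 -0.045 0;0 -0.02 -0.005 0'; python3 -m creep '0.006 -0.045 0 0;0.006 -0.045 0 0;0.006 -0.045 0 0;0.006 -0.045 0 0;0.006 -0.045 0 0';python3 -m creep '0.007 -0.045 0 0;0.007 -0.045 0 0;0.007 -0.045 0 0;0.005 -0.03 0 0;0 0 0 0'; python3 -m creep '0 0 0 0;0 0 0 0;0 0 0 0'; python3 - <<'E'
from h import *
st=monitor.sense(); print(st["eef_pos"],st["joint_pos"].round(2),st["grip_force"],st["grip_width"])
c=cams.camera("wrist");P=cloud(c); np.savez("w4.npz",**c); cv2.imwrite("pics/w4.png",c["color"])
print("shaft px",proj(c,[531.7,-245.3,74]))
for t in("shaft_top","off_mark","seat","preheater"):
    for d in spotter.spot_in(t,"wrist")[:3]: print(t,round(d["confidence"],2),np.round(d["bbox"]))
E
```

```text
time: 8.35
eef_pos: [620.8, 203.8, 158.4]
ee_rot: [-0.004, 1.0, 0.003, 0.005]
ft_force: [0.6, -0.6, -0.7]
grip_width: 0.158
grip_force: 40.0
time: 8.85
eef_pos: [588.2, -27.4, 151.6]
ee_rot: [-0.001, 1.0, 0.0, 0.0]
ft_force: [1.9, -0.6, -0.5]
grip_width: 0.161
grip_force: 40.0
time: 9.35
eef_pos: [561.4, -196.8, 151.8]
ee_rot: [0.002, 1.0, -0.001, 0.0]
ft_force: [0.2, -0.4, 0.0]
grip_width: 0.156
grip_force: 40.0
time: 9.65
eef_pos: [563.7, -188.9, 150.8]
ee_rot: [-0.003, 1.0, 0.0, 0.0]
ft_force: [0.1, -0.1, -0.2]
grip_width: 0.161
grip_force: 40.0
[ 563.70686528 -188.86059001  150.78409807] [-0.21  0.28  0.55  1.7  -0.16  1.21  1.96] 39.99990463256836 0.16138261665255907
shaft px (np.float64(211.34571422542797), np.float64(179.29798476216118))
shaft_top 0.64 [139. 128. 277. 205.]
off_mark 0.76 [139. 129. 279. 205.]
seat 0.65 [140. 130. 278. 203.]
preheater 0.81 [142. 124. 276. 207.]
preheater 0.69 [243. 219.  72. 105.]
```

```bash
python3 - <<'E'
import cv2
i=cv2.imread("pics/w4.png"); cv2.imwrite("pics/w4c.png",cv2.resize(i[139:219,160:267],(800,598),interpolation=cv2.INTER_CUBIC))
E
```

```text
(no output)
```

View pics/w4c.png

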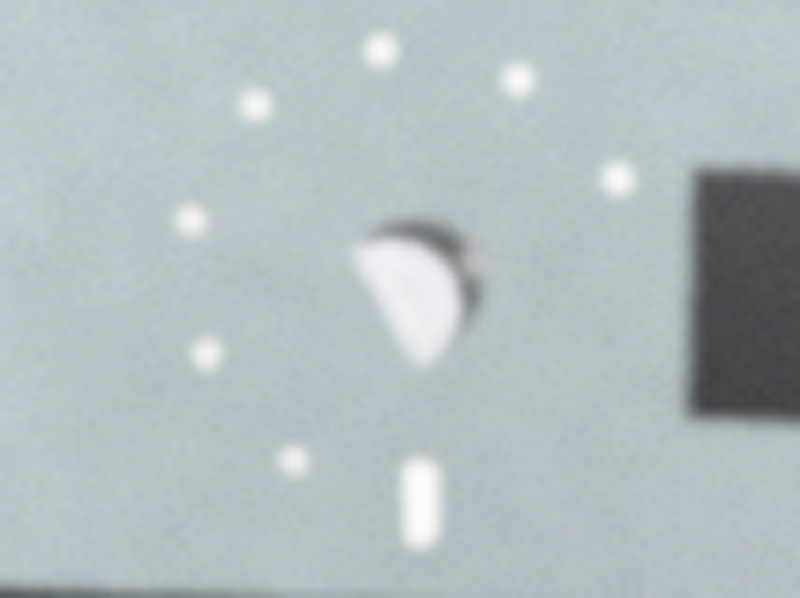

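The crop shows the shaft's white D top at crop (410,300), its straight edge running from (358,252) to (420,365) so the flat faces lower left, and the off dash at (421,503). Next I convert these to world positions.

```bash
python3 - <<'E'
from h import *
c=dict(np.load("w4.npz")); im=c["color"]
f=8; sub=cv2.resize(im[139:219,160:267],None,fx=f,fy=f,interpolation=cv2.INTER_CUBIC)
toP=lambda x,y:((x+.5)/f-.5+160,(y+.5)/f-.5+139)
g=sub.astype(int).min(-1); n,L,S,C=cv2.connectedComponentsWithStats((g>212).astype(np.uint8))
dots=[];
for k in range(1,n):
    a=S[k,4]
    if a<300: continue
    w=world_plane(c,*toP(*C[k]),60.0); cx,cy=C[k]
    if a>4000 and cy<450: D=k
    else: dots.append((a,w))
    print(k,a,C[k].round(),w.round(1))
ct=max(cv2.findContours((L==D).astype(np.uint8),0,1)[0],key=len)[:,0]
W=np.array([world_plane(c,*toP(*p),74.0)[:2] for p in ct])
# fit D: centre + flat angle
from scipy.optimize import least_squares
def res(p):
    x=W-p[:2]; n=np.array([np.cos(p[2]),np.sin(p[2])])
    return np.maximum(np.hypot(*x.T)-p[3], x@n-1.0)   # sdf of D
for a0 in(-1.,-2.):
    r=least_squares(res,[*W.mean(0)-2*np.array([-np.cos(a0),-np.sin(a0)])*-1,a0,7.5],loss="soft_l1",f_scale=.3); print(r.x,r.cost/len(W))
d=np.array([w[:2] for a,w in dots]);
q=least_squares(lambda p:np.hypot(*(d-p[:2]).T)-p[2],[531,-245,27]);print("ring",q.x,q.fun.round(2))
E
```

```text
1 950 [407.  54.] [ 504.8 -247.4   60. ]
2 917 [554.  85.] [ 508.1 -231.7   60. ]
3 855 [273. 112.] [ 511.2 -262.2   60. ]
4 932 [661. 191.] [ 519.4 -220.6   60. ]
5 771 [204. 236.] [ 524.5 -270.8   60. ]
6 8553 [440. 316.] [ 533.3 -245.4   60. ]
7 682 [221. 379.] [ 540.5 -270.2   60. ]
8 581 [314. 492.] [ 553.6 -260.8   60. ]
9 3456 [450. 537.] [ 558.8 -245.7   60. ]
[ 531.80247369 -244.7334552    -1.10413576    7.09894254] 0.0052994588577039104
[ 531.80247368 -244.73345521   -1.10413576    7.09894254] 0.0052994588577038055
ring [ 531.76958921 -244.69294991   27.05611896] [ 0.01 -0.05  0.01  0.04  0.02 -0.05  0.05 -0.03]
```

```bash
python3 -m creep '0.004 -0.03 0 0.1;0.004 -0.036 0 0.13;0.008 -0.025 0 0.14;0 0 0 0.14;0 0 0 0.14'; python3 -m creep '0 0 0 0.14;0 0 0 0.14;0 0 0 0.14;0 0 0 0.034;0 0 0 0';python3 -m creep '0 0 0 0;0 0 0 0'; cat > m.py <<'E'
from h import *
st=monitor.sense(); r=R.from_quat(st["ee_rot"]); print("eef",st["eef_pos"].round(2),"yaw",round(np.arctan2(*r.as_matrix()[[1,0],1]),4),st["joint_pos"].round(2),st["grip_force"])
c=cams.camera("wrist");P=cloud(c); np.savez("w5.npz",**c); cv2.imwrite("pics/w5.png",c["color"])
print("shaft px",proj(c,[531.8,-244.7,74]))
Q=r.inv().apply((P-st["eef_pos"]).reshape(-1,3)).reshape(P.shape)   # tool frame
b=(abs(Q[...,0])<32)&(abs(Q[...,1])<26)
# knob: underside 5.7 below eef, top 36.3 above (tool z -36.3)
for n,lo,hi in(("wing",-40,-32),("skirt",-16,-9)):
    m=b&(Q[...,2]>lo)&(Q[...,2]<hi); print(n,m.sum(),"x",np.percentile(Q[m][:,0],[.5,50,99.5]).round(2),"y",np.percentile(Q[m][:,1],[.5,50,99.5]).round(2))
E
python3 m.py
```

```text
time: 10.4
eef_pos: [537.9, -279.6, 150.7]
ee_rot: [0.322, 0.947, -0.0, 0.0]
ft_force: [-0.0, 1.0, -0.5]
grip_width: 0.159
grip_force: 40.0
time: 10.9
eef_pos: [538.6, -278.2, 150.6]
ee_rot: [0.523, 0.852, -0.0, -0.0]
ft_force: [0.4, -0.4, 1.0]
grip_width: 0.157
grip_force: 40.0
time: 11.1
eef_pos: [538.5, -278.4, 150.7]
ee_rot: [0.523, 0.853, -0.0, -0.0]
ft_force: [-0.6, -0.7, 0.8]
grip_width: 0.159
grip_force: 40.0
eef [ 538.51 -278.37  150.67] yaw 0.4711 [-0.22  0.35  0.78  1.68 -0.26  1.22  1.09] 39.99973475933075
shaft px (np.float64(290.3222601625176), np.float64(178.7710468570004))
wing 1406 x [-24.24   8.95  16.41] y [-15.2   -0.17  15.35]
skirt 810 x [-1.81 13.7  19.66] y [-19.89   0.38  20.13]
```

```bash
cat > fitd.py <<'E'
from h import *
from scipy.optimize import least_squares
def fit(c,u0,v0,a0,f=8):
    sub=cv2.resize(c["color"][v0-40:v0+40,u0-54:u0+54],None,fx=f,fy=f,interpolation=cv2.INTER_CUBIC)
    toP=lambda x,y:((x+.5)/f-.5+u0-54,(y+.5)/f-.5+v0-40)
    n,L,S,C=cv2.connectedComponentsWithStats((sub.astype(int).min(-1)>212).astype(np.uint8))
    d=[];D=None
    for k in range(1,n):
        if S[k,4]<300: continue
        if np.hypot(C[k][0]-54*f,C[k][1]-40*f)<60: D=k
        elif S[k,4]<6000: w=world_plane(c,*toP(*C[k]),60.0); d.append(w[:2]); 
        if S[k,4]>2000: print("big",S[k,4],world_plane(c,*toP(*C[k]),60.0).round(1))
    ct=max(cv2.findContours((L==D).astype(np.uint8),0,1)[0],key=len)[:,0]
    W=np.array([world_plane(c,*toP(*p),74.0)[:2] for p in ct])
    def res(p):
        x=W-p[:2]; nn=np.array([np.cos(p[2]),np.sin(p[2])]); return np.maximum(np.hypot(*x.T)-p[3], x@nn-1.0)
    r=least_squares(res,[531.8,-244.7,a0,7.3],loss="soft_l1",f_scale=.3); print("D",r.x.round(3),r.cost/len(W))
    d=np.array(d); q=least_squares(lambda p:np.hypot(*(d-p[:2]).T)-27.05,[531,-245]);print("ring",q.x,q.fun.round(2))
E
python3 - <<'E'
from fitd import *
c=dict(np.load("w5.npz")); fit(c,290,179,-1.1)
s=R.from_quat(monitor.sense()["ee_rot"]); print(s.as_matrix().round(3))
E
```

```text
big 8761 [ 532.3 -244.5   60. ]
big 3847 [ 558.7 -245.7   60. ]
big 2911 [ 590.1 -255.    60. ]
D [ 531.815 -244.73    -1.102    7.176] 0.00720736369932216
ring [ 537.45284451 -244.85149191] [ 3.2   5.28  5.66  4.49 -5.76  1.86 -4.48 -1.53 26.55]
[[-0.454  0.891  0.   ]
 [ 0.891  0.454  0.   ]
 [-0.     0.    -1.   ]]
```

```bash
python3 -c "
from h import *
delta([531.65,-244.4,88],np.pi/2-1.102)"
```

```text
shift [0.0334 0.0093 0.0627] turn 0.002 cur yaw 0.471 q7 1.09
```

```bash
python3 -m creep '0.0167 0.0046 0 0.002;0.0167 0.0047 0 0;0 0 0.025 0;0 0 0.025 0;0 0 0.0127 0';python3 -m creep '0 0 0 0;0 0 0 0;0 0 0 0'; python3 -c "
from h import *
delta([531.65,-244.4,75],np.pi/2-1.102)"
```

```text
time: 11.65
eef_pos: [530.9, -243.8, 86.2]
ee_rot: [0.524, 0.852, -0.0, -0.001]
ft_force: [0.8, -0.9, -0.7]
grip_width: 0.159
grip_force: 40.0
time: 11.95
eef_pos: [532.4, -245.0, 89.2]
ee_rot: [0.524, 0.852, 0.0, 0.001]
ft_force: [0.1, 0.3, 0.3]
grip_width: 0.158
grip_force: 40.0
shift [ 0.0009 -0.0004  0.0142] turn -0.001 cur yaw 0.468 q7 1.058
```

```bash
python3 -m creep '0.0009 -0.0004 0.004 0;0 0 0.003 0;0 0 0 0;0 0 0 0'; python3 -m creep '0 0 0.002 0;0 0 0.001 0;0 0 0.001 0;0 0 0 0;0 0 0 0';python3 -c "
from h import *
delta([531.65,-244.4,75],np.pi/2-1.102)"
```

```text
time: 12.35
eef_pos: [530.9, -243.8, 81.0]
ee_rot: [0.524, 0.852, -0.0, -0.0]
ft_force: [0.2, -0.0, -0.9]
grip_width: 0.159
grip_force: 40.0
time: 12.85
eef_pos: [530.9, -243.8, 77.0]
ee_rot: [0.524, 0.852, -0.0, -0.0]
ft_force: [0.5, -0.0, -0.1]
grip_width: 0.157
grip_force: 40.0
shift [-0.0009  0.0004  0.002 ] turn -0.001 cur yaw 0.468 q7 1.065
```

```bash
python3 -m creep '-0.0005 0.0002 0.001 0;0 0 0.001 0;0 0 0.001 0;0 0 0 0'; python3 -m creep '0 0 0.0005 0;0 0 0.0005 0;0 0 0.0005 0;0 0 0 0;0 0 0 0'
```

```text
time: 13.25
eef_pos: [531.3, -244.1, 73.8]
ee_rot: [0.524, 0.852, -0.0, -0.0]
ft_force: [0.3, 0.5, -0.7]
grip_width: 0.161
grip_force: 40.0
time: 13.75
eef_pos: [531.4, -243.8, 72.5]
ee_rot: [0.524, 0.852, 0.0, -0.0]
ft_force: [-0.2, 2.9, 2.9]
grip_width: 0.156
grip_force: 40.0
```

```bash
python3 -m creep '0.0002 0.0001 0.0005 0;0 0 0 0'; python3 -m creep '0 0 0.0005 0;0 0 0 0';python3 -m creep '0 0 0.0005 0;0 0 0 0'
```

```text
time: 13.95
eef_pos: [531.4, -243.7, 72.0]
ee_rot: [0.524, 0.852, 0.0, -0.0]
ft_force: [-2.0, 2.6, 3.4]
grip_width: 0.161
grip_force: 40.0
time: 14.15
eef_pos: [531.4, -243.7, 71.5]
ee_rot: [0.524, 0.852, 0.0, -0.0]
ft_force: [-0.6, 4.2, 4.9]
grip_width: 0.158
grip_force: 40.0
time: 14.35
eef_pos: [531.4, -243.6, 71.0]
ee_rot: [0.524, 0.852, 0.0, -0.0]
ft_force: [-1.3, 4.6, 6.0]
grip_width: 0.156
grip_force: 40.0
```

```bash
python3 -m creep '0.0004 0 0 0;0 0 0 0';python3 -m creep '0 0 0.0005 0;0 0 0 0';python3 -m creep '0 0 0.0005 0;0 0 0 0'
```

```text
time: 14.55
eef_pos: [531.3, -243.4, 71.0]
ee_rot: [0.524, 0.852, 0.0, -0.0]
ft_force: [-1.6, 3.5, 6.5]
grip_width: 0.16
grip_force: 40.0
time: 14.75
eef_pos: [530.9, -243.3, 70.1]
ee_rot: [0.524, 0.852, -0.0, -0.0]
ft_force: [-0.7, 1.5, -1.1]
grip_width: 0.157
grip_force: 40.0
time: 14.95
eef_pos: [530.9, -243.4, 69.6]
ee_rot: [0.524, 0.852, -0.0, -0.0]
ft_force: [-1.7, 3.7, -0.7]
grip_width: 0.151
grip_force: 40.0
```

```bash
python3 -m creep '0.0003 0 0.001 0;0 0 0.0005 0;0 0 0 0';python3 -m creep '0 0 0.001 0;0 0 0.0005 0;0 0 0 0'
```

```text
time: 15.25
eef_pos: [530.9, -243.4, 68.3]
ee_rot: [0.524, 0.852, -0.0, -0.0]
ft_force: [-1.9, 2.9, 1.0]
grip_width: 0.16
grip_force: 40.0
time: 15.55
eef_pos: [530.8, -243.5, 66.7]
ee_rot: [0.524, 0.852, -0.0, -0.0]
ft_force: [-0.6, 1.2, -3.3]
grip_width: 0.157
grip_force: 40.0
```

```bash
python3 -m creep '0 0 0.0005 0;0 0 0 0';python3 -m creep '0 0 0.0005 0;0 0 0 0';python3 -m creep '0 0 0.0005 0;0 0 0 0'
```

```text
time: 15.75
eef_pos: [531.0, -243.5, 66.4]
ee_rot: [0.524, 0.852, -0.0, 0.0]
ft_force: [-0.7, 0.5, -1.7]
grip_width: 0.156
grip_force: 40.0
time: 15.95
eef_pos: [531.2, -243.6, 66.1]
ee_rot: [0.524, 0.852, -0.0, 0.0]
ft_force: [-0.5, 0.6, -1.4]
grip_width: 0.158
grip_force: 40.0
time: 16.15
eef_pos: [531.2, -243.6, 65.6]
ee_rot: [0.524, 0.852, -0.0, 0.0]
ft_force: [-0.0, 0.4, -0.9]
grip_width: 0.157
grip_force: 40.0
```

```bash
python3 -m creep '0 0 0.0004 0;0 0 0 0';python3 -m creep '0 0 0.0004 0;0 0 0 0';python3 -m creep '0 0 0.0004 0;0 0 0 0'
```

```text
time: 16.35
eef_pos: [531.3, -243.6, 65.6]
ee_rot: [0.524, 0.852, 0.0, 0.0]
ft_force: [-2.1, 0.4, 4.6]
grip_width: 0.155
grip_force: 40.0
time: 16.55
eef_pos: [531.3, -243.6, 65.6]
ee_rot: [0.524, 0.852, 0.0, 0.0]
ft_force: [-3.5, 2.4, 9.7]
grip_width: 0.157
grip_force: 40.0
time: 16.75
eef_pos: [531.3, -243.6, 65.5]
ee_rot: [0.524, 0.852, 0.0, 0.0]
ft_force: [-5.8, 2.6, 14.5]
grip_width: 0.156
grip_force: 40.0
```

```bash
python3 -m creep '0 0 -0.0006 0;0 0 -0.0004 0;0 0 0 0';python3 -m creep '0 0 0 -0.05;0 0 0 -0.05;0 0 0 0';python3 -m creep '0 0 0 -0.05;0 0 0 -0.05;0 0 0 0'; python3 -c "
from h import *
delta([531.65,-244.4,65.5],np.pi/2-.038); print(monitor.sense()['ft_torque'])"
```

```text
time: 17.05
eef_pos: [531.3, -243.6, 65.6]
ee_rot: [0.524, 0.852, -0.0, 0.0]
ft_force: [-1.8, 0.0, 6.1]
grip_width: 0.155
grip_force: 40.0
time: 17.35
eef_pos: [531.5, -243.5, 65.6]
ee_rot: [0.48, 0.877, 0.0, 0.0]
ft_force: [0.2, -0.2, 5.0]
grip_width: 0.158
grip_force: 40.0
time: 17.65
eef_pos: [531.5, -244.0, 65.6]
ee_rot: [0.437, 0.9, -0.0, 0.001]
ft_force: [0.9, -2.0, 3.4]
grip_width: 0.157
grip_force: 40.0
shift [-0.0004 -0.0001  0.0001] turn -0.866 cur yaw 0.667 q7 1.255
[-0.53222714 -0.18658991 -0.0450578 ]
```

```bash
python3 -m creep '0 0 0 -0.07;0 0 0 -0.07;0 0 0 -0.07;0 0 0 0';python3 -m creep '0 0 0 -0.07;0 0 0 -0.07;0 0 0 -0.07;0 0 0 0'; python3 -m creep '0 0 0 -0.07;0 0 0 -0.07;0 0 0 -0.07;0 0 0 0'; python3 -m creep '0 0 0 0;0 0 0 0'; python3 -c "
from h import *
delta([531.65,-244.4,65.5],np.pi/2-.038); print(monitor.sense()['ft_torque'])"
```

```text
time: 18.05
eef_pos: [531.6, -244.5, 65.6]
ee_rot: [0.34, 0.94, -0.0, 0.001]
ft_force: [2.9, -4.6, 1.7]
grip_width: 0.16
grip_force: 40.0
time: 18.45
eef_pos: [531.6, -244.5, 65.6]
ee_rot: [0.24, 0.971, -0.001, 0.001]
ft_force: [2.1, -5.3, 3.7]
grip_width: 0.156
grip_force: 40.0
time: 18.85
eef_pos: [531.5, -244.5, 65.6]
ee_rot: [0.137, 0.991, -0.001, 0.001]
ft_force: [2.1, -6.0, 2.7]
grip_width: 0.157
grip_force: 40.0
time: 19.05
eef_pos: [531.5, -244.6, 65.6]
ee_rot: [0.138, 0.99, -0.001, 0.001]
ft_force: [2.5, -5.5, 2.0]
grip_width: 0.157
grip_force: 40.0
shift [-0.0001  0.0002  0.0001] turn -0.24 cur yaw 1.293 q7 1.833
[-1.24543952 -0.5568232  -0.01495335]
```

```bash
python3 -m creep '0 -0.0004 0 -0.05;0 0 0 -0.05;0 0 0 -0.05;0 0 0 0;0 0 0 0'; python3 -c "
from h import *
delta([531.65,-244.4,65.5],np.pi/2-.038); print(monitor.sense()['ft_torque'])"
```

```text
time: 19.55
eef_pos: [531.5, -244.6, 65.6]
ee_rot: [0.064, 0.998, -0.001, 0.001]
ft_force: [2.4, -5.2, 2.6]
grip_width: 0.157
grip_force: 40.0
shift [-0.0001  0.0002  0.0001] turn -0.089 cur yaw 1.443 q7 1.973
[-1.11512557 -0.57010824 -0.01617517]
```

```bash
python3 -m creep '0 0 0 -0.04;0 0 0 -0.025;0 0 0 0;0 0 0 0'; python3 -m creep '0 0 0 -0.02;0 0 0 0;0 0 0 0';python3 - <<'E'
from h import *
st=monitor.sense();delta([531.65,-244.4,65.5],np.pi/2-.038); print(st['ft_torque'])
c=cams.camera("wrist");np.savez("w6.npz",**c);P=cloud(c);im=c["color"].astype(int)
t=(np.hypot(P[...,0]-532,P[...,1]+245)<32)&(abs(P[...,2]-102)<5)
x=P[t];x=x[abs(x[:,1]+245)<12]
print(np.percentile(x[:,0],[0.5,99.5]),len(x), x[:,2].mean())
w=t&(im.min(-1)>140);print("white",w.sum(),P[w].mean(0))
# reference: wing side edges vs x
for lo in range(512,560,6):
    q=x[(x[:,0]>=lo)&(x[:,0]<lo+6)]
    if len(q)>5: print(lo,np.percentile(q[:,1],[1,99]).round(2))
E
```

```text
time: 19.95
eef_pos: [531.5, -244.7, 65.6]
ee_rot: [0.031, 1.0, -0.001, 0.001]
ft_force: [2.8, -4.1, 3.1]
grip_width: 0.16
grip_force: 40.0
time: 20.25
eef_pos: [531.5, -244.7, 65.6]
ee_rot: [0.021, 1.0, -0.001, 0.001]
ft_force: [1.6, -4.8, 2.7]
grip_width: 0.16
grip_force: 40.0
shift [-0.0001  0.0003  0.0001] turn -0.004 cur yaw 1.528 q7 2.052
[-1.09902275 -0.61411585 -0.0011059 ]
[514.99335206 555.85810874] 1369 102.04282317421753
white 31 [ 554.80814784 -245.04466963  102.6346007 ]
512 [-250.18 -236.43]
518 [-256.8  -233.35]
524 [-250.67 -236.83]
530 [-250.78 -237.08]
536 [-250.63 -237.5 ]
548 [-249.89 -239.89]
554 [-249.21 -240.24]
```

```bash
python3 -m creep '0 -0.0006 -0.0002 0;0 0 0 0;0 0 0 0'; python3 -m creep '0 0 0 0;0 0 0 0;0 0 0 0;0 0 0 0' 0.4 10;python3 -m creep '0 0 0 0;0 0 0 0;0 0 0 0'
```

```text
time: 20.6
eef_pos: [531.4, -244.7, 65.6]
ee_rot: [0.02, 1.0, -0.0, 0.001]
ft_force: [3.7, -3.4, 2.1]
grip_width: 0.158
grip_force: 40.0
time: 21.0
eef_pos: [530.5, -243.8, 65.1]
ee_rot: [0.019, 1.0, 0.0, -0.001]
ft_force: [0.1, -0.1, 0.2]
grip_width: 0.38
grip_force: 0.0
time: 21.3
eef_pos: [530.8, -244.2, 65.4]
ee_rot: [0.019, 1.0, 0.0, -0.0]
ft_force: [0.0, 0.1, -0.0]
grip_width: 0.4
grip_force: 0.0
```

Now I'll lift clear and check the pointer from above.

```bash
python3 -m creep '0 0 -0.015 0;0 0 -0.03 0;0 0 -0.045 0;0 0 -0.04 0;0 0 0 0'; python3 -m creep '-0.03 0 0 0;0 0 0 0;0 0 0 0;0 0 0 0';python3 - <<'E'
from h import *
c=cams.camera("wrist");np.savez("w7.npz",**c);P=cloud(c);im=c["color"].astype(int)
from scipy.stats import linregress
def ana(cx,cy):
    t=(np.hypot(P[...,0]-cx,P[...,1]-cy)<28)&(abs(P[...,2]-102)<4)
    x=P[t]; q=cv2.minAreaRect(x[:,:2].astype(np.float32)); w,V=np.linalg.eigh(np.cov(x[:,:2].T)); v=V[:,1]*np.sign(V[0,1])
    wh=t&(im.min(-1)>150); print(len(x),x[:,2].mean().round(2),"rect",np.round(q[0],1),np.round(q[1],1),round(q[2],2),"pca",np.arctan2(v[1],v[0]).round(4),"white",P[wh].mean(0).round(1),wh.sum())
    sk=(np.hypot(P[...,0]-cx,P[...,1]-cy)<28)&(abs(P[...,2]-78)<2.5); print("skirt",sk.sum(),P[sk][:,2].mean(),[np.round(a,2) for a in cv2.minAreaRect(P[sk][:,:2].astype(np.float32))])
ana(532,-244.7); ana(536.6,-134.8)
u,v=map(int,proj(c,[540,-200,90]));cv2.imwrite("pics/w7.png",cv2.resize(c["color"][max(0,v-110):v+110,max(0,u-146):u+146],(796,600),interpolation=cv2.INTER_CUBIC))
E
```

```text
time: 21.8
eef_pos: [533.6, -246.0, 202.6]
ee_rot: [0.019, 1.0, -0.001, 0.005]
ft_force: [0.1, 0.0, -0.5]
grip_width: 0.401
grip_force: 0.0
time: 22.2
eef_pos: [560.2, -245.8, 195.6]
ee_rot: [0.019, 1.0, -0.0, -0.0]
ft_force: [-0.5, -0.3, -1.1]
grip_width: 0.402
grip_force: 0.0
679 102.13 rect [ 535.6 -243.8] [13.6 40.9] 87.51 pca -0.0526 white [ 549.  -245.   102.5] 72
skirt 836 77.96186210794333 [array([ 532.03, -243.63]), array([40.31, 39.85]), np.float64(87.73)]
742 102.55 rect [ 538.8 -134.7] [14.8 40.6] 88.52 pca -0.0303 white [ 550.8 -134.7  103.4] 72
skirt 539 78.54867250515976 [array([ 533.49, -135.27]), array([35.84, 40.26]), np.float64(24.34)]
```

View pics/w7.png

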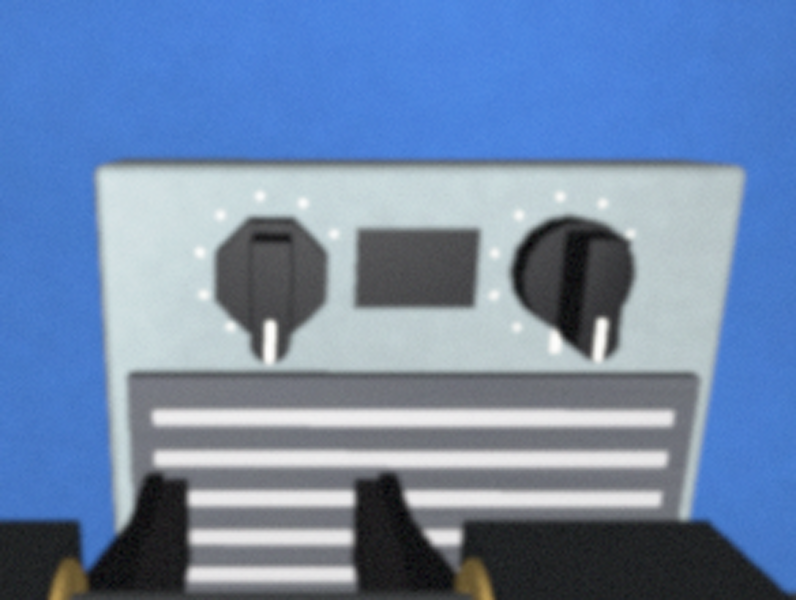

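The picture shows our knob, the left one at (270,270), seated flat with its white line pointing straight at its off mark. It measures -0.043 rad against the -0.04 rad wanted, with the wing top at z = 102 mm, so it is fully home. The gripper is clear.

```bash
python3 -c "
from rig import close_job
print(close_job())"
```

```text
the job is handed in; nothing more can be done
None
```

The knob is on the shaft, snapped fully home and turned anticlockwise to point at its off mark (within about 0.01 rad), let go, and the job is handed in at about 22 s, with the highest force I read at about 16 N.

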